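Close the washed canister set

TASK

The canister set has been washed: the canisters stand open on the counter, their lids and the coffee scoop lie drying on the rack over the sink. Put the scoop back inside the oblong canister, then close each of the three canisters with its own lid, seated level and fully home. Leave the canisters standing where they are and do not disturb the pepper mill, the salt shaker or the jam jar.

Things in the scene. Friction and masses are not known exactly. Their poses are not given: they have to be found in the camera images.
- large_canister: Large round white stoneware canister, open at the top. Outside 110 mm across, 90 mm high, wall 5 mm, inner floor 6 mm above its underside. Origin: centre of its underside, z up. It stands on the counter (z = 0), 0.8 kg.
- small_canister: Small round white stoneware canister, open at the top. Outside 86 mm across, 75 mm high, wall 5 mm, inner floor 6 mm up. Origin: centre of its underside, z up. It stands on the counter, 0.8 kg. Keep clear: a coffee maker 330 mm tall stands behind the canisters (nearest corner at x = 0.60, y = 0.18), a wall cabinet hangs behind at x > 0.65, y > 0.19, z > 0.46.
- oblong_canister: Oblong white stoneware canister, open at the top. Outside 130 mm (its x) by 86 mm (its y), 66 mm high, corners rounded, wall 5 mm (inside 120 x 76 mm), inner floor 6 mm up. Origin: centre of its underside, z up; both ways round are alike. It stands on the counter, 0.8 kg.
- large_lid: Lid of the large canister, 110 mm across, 0.16 kg. Bamboo, plug down on a drying rack (top z = 13 mm). Plate 10 mm thick on a tapered plug 12 mm high, 3 mm clear of the canister wall all round at its top, 9 mm at its foot. Origin: centre of the plug's underside, z up. Round knob, 28 mm wide, on the middle from 22 to 52 mm up (grip at 36 to 48). Seated, its origin is 78 mm above the canister's.
- small_lid: Lid of the small canister, 86 mm across, 0.11 kg; otherwise like the large lid (same plug, heights, knob and clearances), on the same rack. Origin: centre of the plug's underside, z up. Seated, its origin is 63 mm above the canister's.
- oblong_lid: Lid of the oblong canister, 130 mm (its x) by 86 mm, 0.16 kg. Bamboo, plug down on a drying rack (top z = 13 mm). Plate 10 mm thick on a tapered plug 12 mm high, 3 mm clear of the canister wall all round at its top, 9 mm at its foot. Origin: centre of the plug's underside, z up. Bar handle along x, midway, 70 mm long, 16 mm wide, 37 to 52 mm up. Seated, its origin is 54 mm above the canister's.
- scoop: Steel coffee scoop, 92 mm long (its x), 0.06 kg, lying bowl down on the rack. Origin: middle of its length, level with the bowl's underside, z up. Bowl 44 mm across, 26 mm high, centred at x = -24 mm; handle 12 mm wide, 5 mm thick, runs to +x, rising from 23 to 34 mm up; at x = 14 mm its middle is 27 mm up. Balance point near x = -18 mm.
- pepper_mill: Bystander: dark wooden pepper mill, 58 mm across, 170 mm tall, at the back left. Origin: centre of its underside.
- salt_shaker: Bystander: glass salt shaker with a grey top, 44 mm across, 90 mm tall, beside the pepper mill. Origin: centre of its underside.
- jam_jar: Bystander: jam jar with a yellow lid, 71 mm across, 110 mm tall, at the front right. Origin: centre of its underside.

How it is judged:
At the end, for the whole second after the job is handed in: Each lid is on its own upright canister: within 8 mm of its centre, within 4 mm of its seated height, level within 4 degrees. The scoop is inside the oblong canister: its origin within 35 mm of the centre and at most 35 mm above the underside. All at rest (horizontal distance between large_lid and large_canister below 0.008 m and z of large_lid in the frame of large_canister between 0.074 and 0.082 m and angle between the z axis of large_lid and the z axis of large_canister, either way round below 0.07 rad and angle between each of large_canister, small_canister, oblong_canister's own z axis and vertical below 0.07 rad and linear speed of each of large_lid, small_lid, oblong_lid, scoop below 0.02 m/s and horizontal distance between small_lid and small_canister below 0.008 m and z of small_lid in the frame of small_canister between 0.059 and 0.067 m and angle between the z axis of small_lid and the z axis of small_canister, either way round below 0.07 rad and horizontal distance between oblong_lid and oblong_canister below 0.008 m and z of oblong_lid in the frame of oblong_canister between 0.05 and 0.058 m and angle between the z axis of oblong_lid and the z axis of oblong_canister, either way round below 0.07 rad and horizontal distance between scoop and oblong_canister below 0.035 m and z of scoop in the frame of oblong_canister between 0 and 0.035 m); the robot touches nothing.
It fails at once if the pepper mill, salt shaker or jam jar is shoved more than 3 cm or knocked over (distance of any of pepper_mill, salt_shaker, jam_jar from where it was at the start of the episode above 0.03 m or angle between any of pepper_mill, salt_shaker, jam_jar's own z axis and vertical above 0.4 rad).
It fails at once if a canister is shoved more than 5 cm or tipped (distance of any of large_canister, small_canister, oblong_canister from where it was at the start of the episode above 0.05 m or angle between any of large_canister, small_canister, oblong_canister's own z axis and vertical above 0.4 rad).
It also fails if it takes over 128 s, if anything falls off the work surface, if the arm or the gripper's body presses on something with over 40 N, if the wrist force passes 120 N, or if a joint passes its speed limit or range.

ROBOT

A 6-joint arm with a two-finger parallel gripper is mounted at the origin on a cart in front of the work surface, level with it; the furniture and walls round the work are solid. World frame = base frame: x ahead of the robot, y to its left, z up, the work surface at z = 0. Lengths are in m, angles in rad, forces in N, time in s.
With the tool pointing down it reaches from about 0.425 to 0.95 m from the base axis. Payload 3.5 kg.
Tool frame: the origin (TCP) lies between the finger pads; the fingertips stand 22 mm ahead of it and the grasp point (between the pads) lies 3 mm ahead of it (ctrl.nose_length is the z of the fingertips in the tool frame, in m); z points along the fingers, y is the line along which they close (so a half turn about z gives the same grasp; the last joint's range is limited). The gripper opens to 85 mm and grips with 20 to 120 N. Pads are 22 mm wide; open, the fingers measure 114 mm over their backs; the gripper's body (76 mm by 85 mm) begins 54 mm behind the grasp point. The pads swing forward as they close: fully open they stand 13 mm farther back than shut.
Start: joints at [-1.488, 0.286, 1.577, -0, 1.279, -0.15], TCP at [0.156, -0.657, 0.253] pointing down, gripper open.
Joint ranges: [-2.77, 2.77], [-0.9, 2.22], [0.21, 2.48], [-1.53, 4.67], [0.24, 2.81], [-2.84, 2.84]. Speed limits (rad/s): [2.79, 2.79, 3.14, 3.14, 3.14, 3.14].

INTERFACE

Orientations are given as a unit quaternion [x, y, z, w].
In Python, from plant import ctrl gives the robot as it stands. The module is installed in compiled form; this text tells all that it offers.
- The arm moves only by the tool send_rows, never from a script. Its argument "rows" is text: rows parted by semicolons, each of 7 numbers parted by spaces: the turn, a rotation vector about the tool's x, y, z in normalised numbers (1 is 180 degrees), then the shift along the tool's x, y, z in fractions of the full range, 1 being 800 mm, then the opening, from -1 (shut) to 1 (fully open). A call has 1 to 8 rows; each row is the pose to reach, as a shift and turn from the pose commanded when the call began, along the tool's axes at that moment; what a row does not reach only later rows make up. A row lasts 1/8 s, in which the tool goes at most 62.5 mm and 10.7 degrees, less where a joint would pass 70% of its speed; a pose out of reach is approached as far as the arm can. A call with a gripper value outside its range is refused whole. The fingers move at their own pace and stop on an object; "grip_force" is the grip in N (left out, the last holds). Time passes only in rows, so rows that repeat a pose let the fingers close. It gives the time, the measured TCP pose, the force, the opening and the grip force at its end, in the units of the state.
- ctrl.get_state(): the state, without advancing time (a new reading comes with each control period).
- ctrl.read_camera(name): name is "scene" or "top"; returns a dict with "color" (400x640x3 uint8, red, green, blue), "fx", "fy", "cx", "cy" (pixels), "extrinsics" (4x4, takes a point from world to camera coordinates). Camera axes: x right, y down, z forward; pixel columns grow to the right and rows downward; lengths in m; the calibration is good to about 2 mm. A picture is of the moment at which its call begins. There is no depth.
- ctrl.sign_off(): hands the job in; it is judged then, once.
Trained networks look in a picture, given as the dict that the camera call returned (one of the last four; its "shot" number tells which), for a name from the list of things; names that differ only in an ending like _2 or _b are one class to them, and where a whole thing is asked for, a point or a joint stands for the part that bears it (a point fixed in the world has none). Each returns a list of dicts, best first, with "p" (0 to 1); they miss things now and then, are a little off and sometimes report something else, mostly with a low value. They report only what shows in the picture. A call takes as long as a camera call.
- ctrl.look_for(picture, target): "position" ([x, y, z] in m, in the coordinates of the camera as it stood for that picture, good to about 4 mm: the middle of the surface that is visible of it).
The state is a dict: "time": time; "qpos": joint angles; "dq": joint speeds; "joint_efforts": joint torques, N m; "eef_pos": TCP position; "tcp_rot": TCP orientation; "contact_force": force on the tool from outside, world axes, zero at the start; "wrist_torque": the same for the moment, N m; "opening": opening from 0.0 (shut) to 1.0 (fully open); "finger_force": force on a finger pad.
Only numpy, scipy, OpenCV 4.12 (cv2) and the standard library are available. Lean on these libraries where they do the work, as an engineer would, in place of code of your own. Each camera call takes 0.05 s, during which the arm holds its last target. There are 200 camera calls.

## Working session

There is one attempt and no reset: what is moved stays moved. The work goes in short steps, Python scripts to look and compute and a tool call to move; the robot and the scene stay as the last step left them, time stands still between calls to the robot, and variables do not carry over. Pictures are saved under pics/ and viewed, at most 14 in all, crops included, and the job is handed in when it is done.

Besides the shell and the picture viewer there is one more tool, called after "Request:" in YAML: its name, and indented under it one key for each argument. send_rows: Moves the arm, as the interface text tells. Its arguments: {"type":"object","properties":{"rows":{"type":"string"},"grip_force":{"type":"number"}},"required":["rows"]}

```bash
mkdir -p pics; cat > h.py <<'E'
import numpy as np, cv2
from plant import ctrl
N=["large_canister","small_canister","oblong_canister","large_lid","small_lid","oblong_lid","scoop","pepper_mill","salt_shaker","jam_jar"]
def snap(cam,fn=None):
    p=ctrl.read_camera(cam)
    if fn: cv2.imwrite('pics/'+fn,p['color'][:,:,::-1])
    return p
def w(p,x):
    E=np.array(p['extrinsics']); return E[:3,:3].T@(np.array(x)-E[:3,3])
def px(p,X):
    E=np.array(p['extrinsics']); c=E[:3,:3]@np.array(X)+E[:3,3]
    return np.array([p['fx']*c[0]/c[2]+p['cx'],p['fy']*c[1]/c[2]+p['cy']])
def ray(p,u,v,z):
    E=np.array(p['extrinsics']); R=E[:3,:3]; o=-R.T@E[:3,3]
    d=R.T@np.array([(u-p['cx'])/p['fx'],(v-p['cy'])/p['fy'],1]); return o+d*(z-o[2])/d[2]
E
cat > a.py <<'E'
from h import *
for c in ["top","scene"]:
    p=snap(c,c+'0.png'); E=np.array(p['extrinsics']); print(c,'cam at',(-E[:3,:3].T@E[:3,3]).round(3),p['fx'])
    for n in N:
        r=ctrl.look_for(p,n)
        for d in r[:2]:
            X=w(p,d['position']); print(n,round(d['p'],2),X.round(3),px(p,X).round(0))
s=ctrl.get_state(); print({k:np.round(v,3).tolist() for k,v in s.items()})
E
python3 a.py
```

```text
top cam at [0.025 0.048 1.469] 513.2243376813866
large_canister 0.3 [ 0.454 -0.412  0.102] [480. 222.]
small_canister 0.82 [0.517 0.106 0.033] [295. 221.]
oblong_canister 0.78 [0.504 0.426 0.019] [188. 234.]
large_lid 0.8 [ 0.504 -0.062  0.035] [352. 221.]
oblong_lid 0.88 [ 0.501 -0.22   0.039] [406. 218.]
oblong_lid 0.32 [0.529 0.263 0.033] [242. 220.]
scoop 0.62 [0.642 0.403 0.061] [193. 185.]
scoop 0.58 [ 0.656 -0.096  0.03 ] [359. 174.]
pepper_mill 0.64 [0.652 0.464 0.103] [169. 177.]
salt_shaker 0.68 [0.639 0.402 0.061] [194. 186.]
jam_jar 0.94 [ 0.456 -0.41   0.103] [479. 222.]
jam_jar 0.75 [ 0.499 -0.218  0.038] [405. 219.]
scene cam at [-0.515  0.528  0.604] 445.8156756337051
large_canister 0.55 [0.476 0.258 0.055] [256. 218.]
small_canister 0.68 [0.478 0.108 0.045] [309. 211.]
small_canister 0.47 [0.632 0.403 0.056] [188. 202.]
oblong_canister 0.83 [0.446 0.413 0.039] [197. 241.]
oblong_canister 0.6 [ 0.462 -0.418  0.112] [469. 165.]
large_lid 0.57 [ 0.492 -0.064  0.035] [362. 202.]
oblong_lid 0.54 [0.475 0.111 0.045] [308. 212.]
scoop 0.71 [ 0.64  -0.095  0.027] [348. 184.]
pepper_mill 0.96 [0.651 0.469 0.074] [161. 197.]
salt_shaker 0.6 [0.637 0.403 0.054] [188. 202.]
jam_jar 0.54 [ 0.462 -0.415  0.109] [469. 166.]
{'time': 1.1, 'qpos': [-1.488, 0.286, 1.577, 0.0, 1.279, -0.15], 'dq': [0.0, -0.001, 0.001, -0.0, 0.002, -0.0], 'joint_efforts': [-0.001, -40.598, -29.294, -0.0, 0.001, -0.0], 'eef_pos': [0.156, -0.657, 0.253], 'tcp_rot': [0.993, 0.116, 0.0, 0.0], 'contact_force': [-0.134, 0.939, -0.245], 'wrist_torque': [-0.002, -0.003, 0.012], 'finger_force': 0.0, 'opening': 1.0}
```

```bash
python3 - <<'E'
import cv2
a=cv2.imread('pics/top0.png')[140:280,140:510]; cv2.imwrite('pics/c1.png',cv2.resize(a,None,fx=2.16,fy=2.16,interpolation=cv2.INTER_CUBIC))
E
```

```text
(no output)
```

View pics/c1.png

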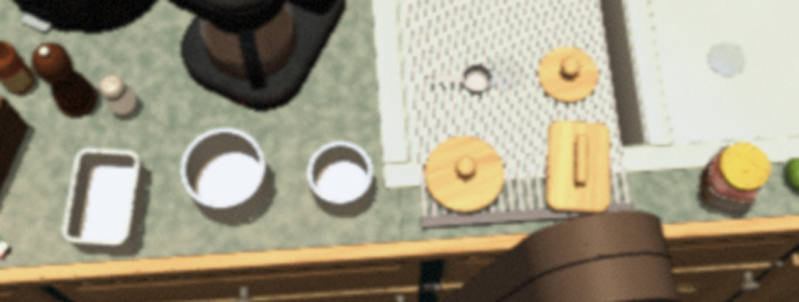

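View pics/scene0.png

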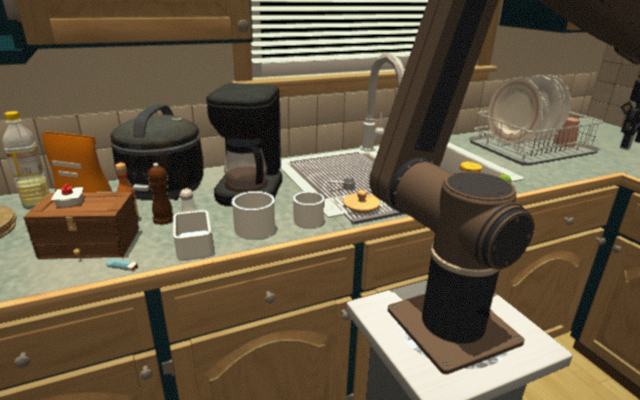

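The top crop (2.16x, offset 140,140) shows:
- **Canisters:** oblong at (103,197), large at (224,175), small at (340,178).
- **Lids:** large at (465,174), small at (568,75), oblong at (578,165).
- **Scoop:** bowl at (477,78), with the handle pointing left (+y).

In the scene view the arm hides the right-hand lids. Next I'll refine the poses by fitting silhouettes.

```bash
cat > fit.py <<'E'
from h import *
from scipy.optimize import minimize
def circ(r,n=48):
    a=np.linspace(0,2*np.pi,n,endpoint=False); return np.c_[r*np.cos(a),r*np.sin(a)]
def rrect(a,b,r):
    c=circ(r,48); return c+np.sign(c+1e-9)*[a/2-r,b/2-r]
def prism(o,z0,z1): return np.vstack([np.c_[o,np.full(len(o),z0)],np.c_[o,np.full(len(o),z1)]])
def lid(o,k): return [prism(o,.012,.022),k]
M={'large_canister':(0,[prism(circ(.055),0,.09)]),'small_canister':(0,[prism(circ(.043),0,.075)]),
'oblong_canister':(0,[prism(rrect(.13,.086,.018),0,.066)]),
'large_lid':(.013,lid(circ(.055),prism(circ(.014),.022,.052))),'small_lid':(.013,lid(circ(.043),prism(circ(.014),.022,.052))),
'oblong_lid':(.013,lid(rrect(.13,.086,.018),prism(rrect(.07,.016,.002),.022,.052))),
'scoop':(.013,[prism(circ(.022)+[-.024,0],.004,.026),np.array([[x,y,z] for x,z in((-.004,.023),(.046,.034)) for y in(-.006,.006)])])}
S=8
def sil(p,n,q,box,z0=None):
    u0,v0,u1,v1=box; m=np.zeros(((v1-v0)*S,(u1-u0)*S),np.uint8)
    z,parts=M[n]; z=z if z0 is None else z0
    c,s=np.cos(q[2]),np.sin(q[2]); E=np.array(p['extrinsics'])
    for P in parts:
        W=np.c_[c*P[:,0]-s*P[:,1]+q[0],s*P[:,0]+c*P[:,1]+q[1],P[:,2]+z]@E[:3,:3].T+E[:3,3]
        uv=np.c_[p['fx']*W[:,0]/W[:,2]+p['cx']-u0,p['fy']*W[:,1]/W[:,2]+p['cy']-v0]+.5
        cv2.fillConvexPoly(m,cv2.convexHull(np.round(uv*S*16).astype(np.int32)),255,shift=4)
    return cv2.resize(m,None,fx=1/S,fy=1/S,interpolation=cv2.INTER_AREA)/255.
def fit(p,n,q0,yaw=False,z0=None):
    z=M[n][0] if z0 is None else z0
    u,v=px(p,[q0[0],q0[1],z+.03]); H=45; box=(int(u)-H,int(v)-H,int(u)+H,int(v)+H)
    im=np.ascontiguousarray(p['color'][box[1]:box[3],box[0]:box[2],::-1])
    g=sil(p,n,q0,box,z); k=np.ones((3,3),np.uint8); h=(g>.5).astype(np.uint8)
    far=cv2.dilate(h,k,iterations=7); out=cv2.dilate(h,k,iterations=4); near=cv2.erode(h,k,iterations=4)
    gc=np.where(out,np.where(h,3,2),0).astype(np.uint8); gc[near>0]=1
    cv2.grabCut(im,gc,None,np.zeros((1,65)),np.zeros((1,65)),6,cv2.GC_INIT_WITH_MASK)
    t=((gc==1)|(gc==3)).astype(float)
    f=lambda d:np.abs(sil(p,n,np.array(q0)+[d[0]/100,d[1]/100,d[2]/5 if yaw else 0],box,z)-t).sum()/t.sum()
    best=min((minimize(f,i,method='Nelder-Mead',options=dict(initial_simplex=np.array(i)+np.vstack([np.zeros(3),np.eye(3)*.7]))) for i in([0,0,0],[.5,-.5,.3],[-.5,.5,-.3])),key=lambda r:r.fun)
    d=best.x; q=np.array(q0)+[d[0]/100,d[1]/100,d[2]/5 if yaw else 0]
    vis=cv2.resize(im,None,fx=3,fy=3,interpolation=cv2.INTER_CUBIC)
    for mm,col in((t,(255,0,0)),(sil(p,n,q,box,z),(0,0,255))):
        cs,_=cv2.findContours((cv2.resize(mm,None,fx=3,fy=3)>.5).astype(np.uint8),0,2); cv2.drawContours(vis,cs,-1,col,1)
    return q,best.fun,vis[30:-30,30:-30]
E
cat > b.py <<'E'
from fit import *
G={'large_canister':(.505,.27,0),'small_canister':(.505,.106,0),'oblong_canister':(.49,.425,.05),'large_lid':(.5,-.062,0),'small_lid':(.65,-.22,0),'oblong_lid':(.5,-.22,0.),'scoop':(.65,-.075,1.57)}
G['oblong_canister']=(.49,.425,-.1);
p=snap('top')
vs=[]
for n,g in G.items():
    z=M[n][0]
    if 'oblong' in n: g=(g[0],g[1],0.0)
    q,e,v=fit(p,n,g,yaw=('oblong' in n or n=='scoop')); print(n,q.round(4),round(e,3)); vs.append(v)
vs.append(vs[0]*0); cv2.imwrite('pics/fit1.png',cv2.resize(np.vstack([np.hstack(vs[:4]),np.hstack(vs[4:])]),(800,400)))
E
python3 b.py
```

```text
large_canister [0.5136 0.2563 0.    ] 0.106
small_canister [0.5041 0.0967 0.    ] 0.133
oblong_canister [ 0.4958  0.4147 -0.0741] 0.101
large_lid [ 0.5112 -0.0686  0.    ] 0.07
small_lid [ 0.6461 -0.228   0.    ] 0.074
oblong_lid [ 0.5104 -0.2263 -0.1137] 0.058
scoop [ 0.6283 -0.0891  2.8358] 0.659
```

View pics/fit1.png

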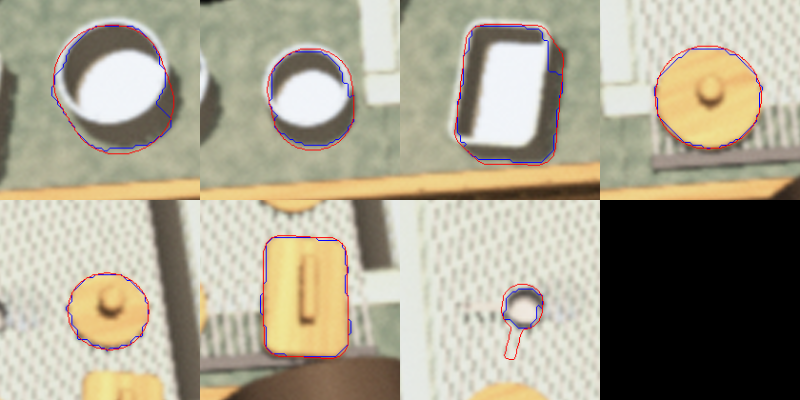

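The fit tiles show the lid outlines matching well. The canister masks are pulled off by shadows, and the scoop fit failed. I'll fit the canisters on their bright rims instead, and zoom in on the scoop.

```bash
cat > c.py <<'E'
from fit import *
from scipy.ndimage import map_coordinates
def rimfit(p,out,h,q0,yaw):
    im=p['color'].min(2).astype(float)
    def samp(q,d):  # outline offset outward by d
        n=out-np.roll(out,1,0); n=np.roll(out,-1,0)-np.roll(out,1,0); n=np.c_[n[:,1],-n[:,0]]; n/=np.linalg.norm(n,axis=1)[:,None]
        o=out+n*d; c,s=np.cos(q[2]),np.sin(q[2]); E=np.array(p['extrinsics'])
        W=np.c_[c*o[:,0]-s*o[:,1]+q[0],s*o[:,0]+c*o[:,1]+q[1],np.full(len(o),h)]@E[:3,:3].T+E[:3,3]
        uv=np.c_[p['fx']*W[:,0]/W[:,2]+p['cx'],p['fy']*W[:,1]/W[:,2]+p['cy']]
        return map_coordinates(im,[uv[:,1],uv[:,0]],order=1),uv
    f=lambda d:-(lambda q:np.mean(np.minimum(samp(q,-.0025)[0],200))-.5*np.mean(samp(q,.003)[0])-.3*np.mean(samp(q,.006)[0]))(np.array(q0)+[d[0]/100,d[1]/100,d[2]/5 if yaw else 0])
    b=min((minimize(f,[i,j,k],method='Nelder-Mead') for i in(-1,0,1) for j in(-1,0,1) for k in ([-.4,0,.4] if yaw else[0])),key=lambda r:r.fun)
    d=b.x; q=np.array(q0)+[d[0]/100,d[1]/100,d[2]/5 if yaw else 0]; return q,b.fun,samp(q,0)[1]
def dens(o,n=200):
    o=np.vstack([o,o[:1]]); s=np.r_[0,np.cumsum(np.linalg.norm(np.diff(o,axis=0),axis=1)+1e-9)]
    t=np.linspace(0,s[-1],n,endpoint=False); return np.c_[np.interp(t,s,o[:,0]),np.interp(t,s,o[:,1])]
C={'large_canister':(dens(circ(.055)),.09,(.505,.262,0)),'small_canister':(dens(circ(.043)),.075,(.505,.1,0)),'oblong_canister':(dens(rrect(.086,.13,.018)),.066,(.495,.425,-.1))}
C['oblong_canister']=(dens(rrect(.13,.086,.018)),.066,(.5,.42,0))
if __name__=='__main__':
    for cam in('top','scene'):
        p=snap(cam); vs=[]
        for n,(o,h,g) in C.items():
            q,e,uv=rimfit(p,o,h,g,'oblong' in n); print(cam,n,q.round(4),round(e,1))
            u0,v0=np.int32(uv.mean(0))-32; a=cv2.resize(np.ascontiguousarray(p['color'][v0:v0+64,u0:u0+64,::-1]),(200,200),interpolation=cv2.INTER_CUBIC)
            cv2.polylines(a,[np.int32(((uv-[u0,v0]+.5)*200/64)*16)],True,(0,0,255),1,shift=4); vs.append(a)
        if cam=='top':
            u,v=np.int32(px(p,[.65,-.08,.04])); print('scoop crop origin',u-25,v-25,'scale 8'); s=cv2.resize(p['color'][v-25:v+25,u-25:u+25,::-1],(400,400),interpolation=cv2.INTER_CUBIC); top=np.hstack(vs)
    b=np.vstack([top,np.hstack(vs)]); cv2.imwrite('pics/fit2.png',np.hstack([cv2.resize(b,(400,267)),s[:267]*1][:1]) if 0 else np.vstack([b[:, :],])); cv2.imwrite('pics/scoop1.png',s)
E
python3 c.py
```

```text
top large_canister [0.519  0.2522 0.    ] -92.8
top small_canister [0.507  0.0989 0.    ] -92.8
top oblong_canister [ 0.4994  0.4177 -0.1305] -94.7
scoop crop origin 329 149 scale 8
scene large_canister [0.5132 0.2537 0.    ] -102.3
scene small_canister [0.5014 0.101  0.    ] -71.8
scene oblong_canister [ 0.4917  0.4181 -0.1237] -87.5
```

View pics/fit2.png

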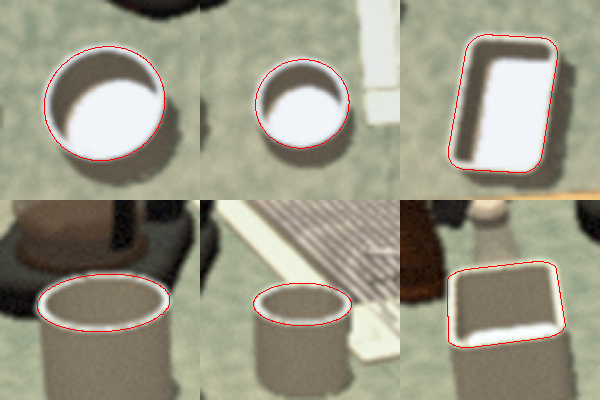

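View pics/scoop1.png

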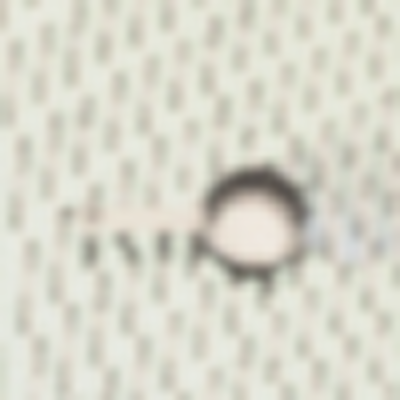

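The red outlines sit on the rims in both cameras. In x, top and scene differ by about 6 mm, which I'll resolve later by looking at a lid held in the gripper. In the scoop crop (8x) the bowl rim centre is at (255,220) and the handle tip at about (66,213).

```bash
cat > go.py <<'E'
import sys
from plant import ctrl
import numpy as np
from scipy.spatial.transform import Rotation as R
def go(x,y,z,psi):
    s=ctrl.get_state(); r=R.from_quat(s['tcp_rot'])
    a=np.radians(psi); T=R.from_matrix(np.c_[[np.cos(a),np.sin(a),0],[np.sin(a),-np.cos(a),0],[0,0,-1]])
    print('t',round(s['time'],2),'at',np.round(s['eef_pos'],4),'->',(x,y,z,psi),'rot',(r.inv()*T).as_rotvec(degrees=True).round(1),'shift',(r.inv().apply(np.array([x,y,z])-s['eef_pos'])*1000).round(1),'op',round(s['opening'],3),'F',np.round(s['contact_force'],1))
if __name__=='__main__': go(*map(float,sys.argv[1:]))
E
python3 - <<'E'
from go import *; from h import *
p=snap('top'); f=lambda u,v,z: ray(p,329+u/8-.5,149+v/8-.5,z)
b=f(255,220,.039); t=f(66,213,.045); d=(t-b)[:2]; psi=np.degrees(np.arctan2(d[1],d[0])); u=d/np.linalg.norm(d)
print(b,t,np.linalg.norm(d),psi,'origin',b[:2]+.024*u,'grasp',b[:2]+.038*u)
g=b[:2]+.038*u; go(*g,.15,psi)
E
```

```text
[ 0.64555207 -0.09854529  0.039     ] [ 0.65080028 -0.02682924  0.045     ] 0.07190783067783975 85.81452858560573 origin [ 0.64730372 -0.0746093 ] grasp [ 0.64832551 -0.06064663]
t 1.3 at [ 0.1558 -0.6567  0.2533] -> (np.float64(0.648325510480376), np.float64(-0.06064663416738002), 0.15, np.float64(85.81452858560573)) rot [ -0.   -0.  -72.5] shift [ 616.8 -466.4  103.4] op 0.998 F [ 0.   0.6 -0. ]
```

The manual's scale: shifts go in shares of 800 mm and turns go in shares of 180 degrees. Converting my numbers, 617 mm is 0.7713, -466 mm is -0.5825, -72 degrees is -0.4.

Request:
send_rows:
  rows: "0 0 -0.4 0.7713 -0.5825 0 1;0 0 -0.4 0.7713 -0.5825 0 1;0 0 -0.4 0.7713 -0.5825 0 1;0 0 -0.4 0.7713 -0.5825 0 1;0 0 -0.4 0.7713 -0.5825 0 1;0 0 -0.4 0.7713 -0.5825 0 1;0 0 -0.4 0.7713 -0.5825 0 1;0 0 -0.4 0.7713 -0.5825 0 1"

```text
time: 2.3
eef_pos: [0.4756, -0.2699, 0.2538]
tcp_rot: [0.735, 0.678, 0.0, 0.001]
contact_force: [0.3, -0.3, 0.1]
opening: 0.999
finger_force: 0.0
```

```bash
python3 go.py .648 -.061 .15 85.8
```

```text
t 2.3 at [ 0.4756 -0.2699  0.2538] -> (0.648, -0.061, 0.15, 85.8) rot [ 0.1  0.  -0.4] shift [222.2 154.9 103.8] op 0.999 F [ 0.3 -0.3  0.1]
```

Scaled: 222 mm is 0.2775, 155 mm is 0.1938, -0.4 degrees is -0.0022.

Request:
send_rows:
  rows: "0 0 -0.0022 0.2775 0.1938 0.13 1;0 0 -0.0022 0.2775 0.1938 0.13 1;0 0 -0.0022 0.2775 0.1938 0.13 1;0 0 -0.0022 0.2775 0.1938 0.13 1;0 0 -0.0022 0.2775 0.1938 0.13 1;0 0 -0.0022 0.2775 0.1938 0.13 1;0 0 -0.0022 0.2775 0.1938 0.13 0.2;0 0 -0.0022 0.2775 0.1938 0.13 0.2"

```text
time: 3.3
eef_pos: [0.6469, -0.0641, 0.1504]
tcp_rot: [0.733, 0.68, 0.0, 0.001]
contact_force: [0.7, 0.9, -0.2]
opening: 0.61
finger_force: 0.0
```

```bash
python3 go.py .648 -.061 .043 85.8; python3 - <<'E'
from h import *
p=snap('top'); u,v=np.int32(px(p,[.65,-.08,.04])); a=p['color'][v-40:v+40,u-50:u+50,::-1]
q=snap('scene'); u,v=np.int32(px(q,[.65,-.08,.04])); b=q['color'][v-40:v+40,u-50:u+50,::-1]
cv2.imwrite('pics/s2.png',cv2.resize(np.hstack([a,b]),None,fx=4,fy=4,interpolation=cv2.INTER_CUBIC))
E
```

```text
t 3.3 at [ 0.6469 -0.0641  0.1504] -> (0.648, -0.061, 0.043, 85.8) rot [ 0.1  0.  -0.2] shift [  3.3   0.7 107.4] op 0.61 F [ 0.7  0.9 -0.2]
```

View pics/s2.png

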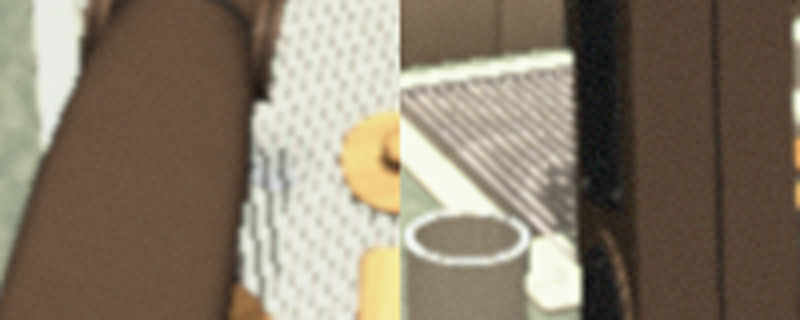

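The arm blocks the scoop in both views. The closing fingers will centre on the handle anyway, so I'll go ahead with the grasp.

Scaled: 107 mm is 0.1338, 90 mm is 0.1125.

Request:
send_rows:
  rows: "0 0 0 0.0038 0.0013 0.075 0.2;0 0 0 0.0038 0.0013 0.1125 0.2;0 0 0 0.0038 0.0013 0.1338 0.2;0 0 0 0.0038 0.0013 0.1338 0.2;0 0 0 0.0038 0.0013 0.1338 -1;0 0 0 0.0038 0.0013 0.1338 -1;0 0 0 0.0038 0.0013 0.1338 -1;0 0 0 0.0038 0.0013 0.1338 -1"
  grip_force: 40

```text
time: 4.4
eef_pos: [0.6494, -0.06, 0.044]
tcp_rot: [0.733, 0.68, 0.001, 0.001]
contact_force: [0.8, 0.3, 5.0]
opening: 0.125
finger_force: 39.0
```

Scaled: -150 mm is -0.1875, -120 mm is -0.15.

Request:
send_rows:
  rows: "0 0 0 0 0 0 -1;0 0 0 0 0 0 -1;0 0 0 0 0 -0.0375 -1;0 0 0 0 0 -0.075 -1;0 0 0 0 0 -0.15 -1;0 0 0 0 0 -0.1875 -1;0 0 0 0 0 -0.1875 -1"

```text
time: 5.28
eef_pos: [0.6495, -0.0602, 0.1952]
tcp_rot: [0.733, 0.68, 0.001, 0.002]
contact_force: [0.6, -0.0, -0.5]
opening: 0.13
finger_force: 39.1
```

```bash
python3 go.py .499 .418 .19 172.7
```

```text
t 5.28 at [ 0.6495 -0.0602  0.1952] -> (0.499, 0.418, 0.19, 172.7) rot [  0.2   0.3 -87. ] shift [ 465.7 -185.7    3.7] op 0.13 F [ 0.6 -0.  -0.5]
```

Scaled: 244 mm is 0.305, -229 mm is -0.2863, -40 degrees is -0.2222.

Request:
send_rows:
  rows: "0 0 0 0.0588 -0.23 0 -1;0 0 0 0.0588 -0.23 0 -1;0 0 0 0.0588 -0.23 0 -1;0 0 0 0.0588 -0.23 0 -1;0 0 -0.2222 0.305 -0.2863 0 -1;0 0 -0.2222 0.305 -0.2863 0 -1;0 0 -0.2222 0.305 -0.2863 0 -1;0 0 -0.2222 0.305 -0.2863 0 -1"

```text
time: 6.28
eef_pos: [0.437, 0.2032, 0.1905]
tcp_rot: [0.452, 0.892, -0.001, -0.001]
contact_force: [0.0, -0.4, -0.8]
opening: 0.127
finger_force: 39.3
```

```bash
python3 go.py .483 .420 .19 172.7
```

```text
t 6.28 at [0.437  0.2032 0.1905] -> (0.483, 0.42, 0.19, 172.7) rot [ -0.1  -0.1 -46.4] shift [147.6 165.3   0.3] op 0.127 F [ 0.  -0.4 -0.8]
```

Scaled: 165 mm is 0.2063, 148 mm is 0.185, -46.4 degrees is -0.2578.

Request:
send_rows:
  rows: "0 0 -0.2578 0.185 0.2063 0 -1;0 0 -0.2578 0.185 0.2063 0 -1;0 0 -0.2578 0.185 0.2063 0 -1;0 0 -0.2578 0.185 0.2063 0 -1;0 0 -0.2578 0.185 0.2063 0 -1;0 0 -0.2578 0.185 0.2063 0 -1;0 0 -0.2578 0.185 0.2063 0 -1"

```text
time: 7.15
eef_pos: [0.4854, 0.4164, 0.1908]
tcp_rot: [0.069, 0.998, -0.001, -0.001]
contact_force: [0.7, -0.8, 0.1]
opening: 0.126
finger_force: 39.3
```

```bash
python3 go.py .483 .420 .040 172.7;  python3 - <<'E'
from h import *
p=snap('top'); u,v=np.int32(px(p,[.5,.42,.1])); a=p['color'][v-40:v+40,u-50:u+50,::-1]
q=snap('scene'); u,v=np.int32(px(q,[.5,.42,.12])); b=q['color'][v-40:v+40,u-50:u+50,::-1]
cv2.imwrite('pics/s3.png',cv2.resize(np.hstack([a,b]),None,fx=4,fy=4,interpolation=cv2.INTER_CUBIC))
E
```

```text
t 7.15 at [0.4854 0.4164 0.1908] -> (0.483, 0.42, 0.04, 172.7) rot [-0.1 -0.1 -0.6] shift [  2.7   3.4 150.8] op 0.126 F [ 0.7 -0.8  0.1]
```

View pics/s3.png

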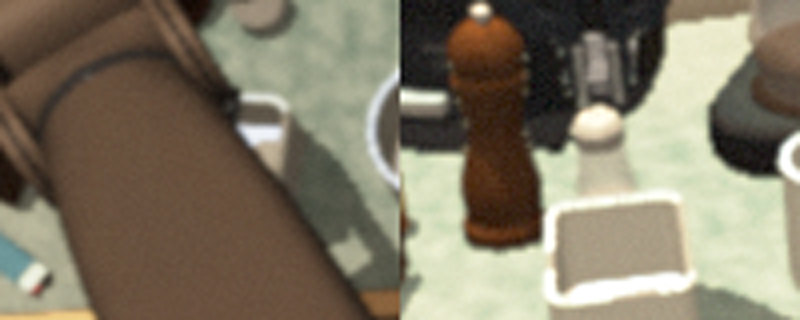

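```bash
 python3 - <<'E'
from h import *
q=snap('scene','scene3.png'); E=np.array(q['extrinsics']);print(-E[:3,:3].T@E[:3,3], px(q,[.485,.416,.19]))
E
```

```text
[-0.51452576  0.52796147  0.60424398] [186.47190113 177.57077455]
```

View pics/scene3.png

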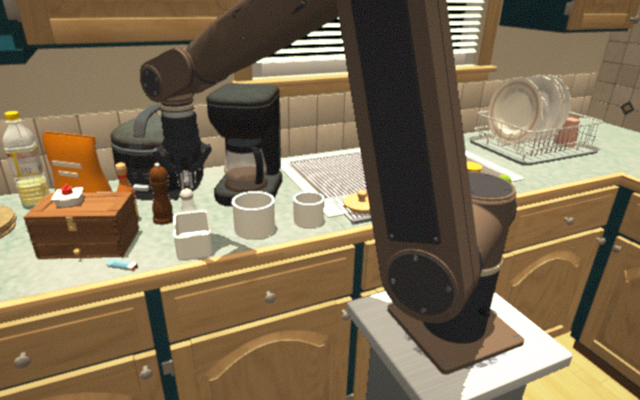

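The gripper is above the oblong canister, with its fingers at about (185,180), and the opening shows it still holds the scoop. I'll lower it now.

Scaled: 150 mm is 0.1875, 148 mm is 0.185, -0.6 degrees is -0.0033.

Request:
send_rows:
  rows: "0 0 -0.0033 0.0038 0.0038 0.05 -1;0 0 -0.0033 0.0038 0.0038 0.1 -1;0 0 -0.0033 0.0038 0.0038 0.1375 -1;0 0 -0.0033 0.0038 0.0038 0.1625 -1;0 0 -0.0033 0.0038 0.0038 0.175 -1;0 0 -0.0033 0.0038 0.0038 0.185 -1;0 0 -0.0033 0.0038 0.0038 0.1875 -1;0 0 -0.0033 0.0038 0.0038 0.1875 -1"

```text
time: 8.3
eef_pos: [0.4834, 0.4206, 0.0431]
tcp_rot: [0.063, 0.998, 0.0, 0.001]
contact_force: [-0.3, -0.0, -0.2]
opening: 0.126
finger_force: 39.3
```

Scaled: -150 mm is -0.1875, -120 mm is -0.15.

Request:
send_rows:
  rows: "0 0 0 0 0 0 -0.45;0 0 0 0 0 0 -0.45;0 0 0 0 0 0 -0.45;0 0 0 0 0 0 -0.45;0 0 0 0 0 -0.025 -0.45;0 0 0 0 0 -0.075 -0.45;0 0 0 0 0 -0.15 -0.45;0 0 0 0 0 -0.1875 -0.45"

```text
time: 9.3
eef_pos: [0.4846, 0.4219, 0.1991]
tcp_rot: [0.063, 0.998, 0.003, 0.004]
contact_force: [0.1, 0.1, -0.3]
opening: 0.277
finger_force: 0.0
```

```bash
python3 go.py .44 .2 .2 173.5
```

```text
t 9.3 at [0.4846 0.4219 0.1991] -> (0.44, 0.2, 0.2, 173.5) rot [ 0.4  0.4 -0.7] shift [  16.3 -225.7   -2.4] op 0.277 F [ 0.1  0.1 -0.3]
```

```bash
python3 go.py .5104 -.2263 .2 173.5
```

```text
t 9.3 at [0.4846 0.4219 0.1991] -> (0.5104, -0.2263, 0.2, 173.5) rot [ 0.4  0.4 -0.7] shift [-107.4 -639.7   -4.2] op 0.277 F [ 0.1  0.1 -0.3]
```

Scaled: -640 mm is -0.8, -107 mm is -0.1338.

Request:
send_rows:
  rows: "0 0 0 -0.1338 -0.8 -0.0038 0.2;0 0 0 -0.1338 -0.8 -0.0038 0.2;0 0 0 -0.1338 -0.8 -0.0038 0.2;0 0 0 -0.1338 -0.8 -0.0038 0.2;0 0 0 -0.1338 -0.8 -0.0038 0.2;0 0 0 -0.1338 -0.8 -0.0038 0.2;0 0 0 -0.1338 -0.8 -0.0038 0.2;0 0 0 -0.1338 -0.8 -0.0038 0.2"

```text
time: 10.3
eef_pos: [0.503, -0.0813, 0.1971]
tcp_rot: [0.063, 0.998, -0.0, 0.002]
contact_force: [-0.1, 0.9, 0.2]
opening: 0.603
finger_force: 0.0
```

```bash
python3 go.py .5104 -.2263 .15 173.5; python3 - <<'E'
from h import *
p=snap('top'); u,v=np.int32(px(p,[.5,.42,.03])); a=p['color'][v-25:v+25,u-25:u+25,::-1]
q=snap('scene'); u,v=np.int32(px(q,[.5,.42,.03])); b=q['color'][v-25:v+25,u-25:u+25,::-1]
cv2.imwrite('pics/s4.png',cv2.resize(np.hstack([a,b]),None,fx=7,fy=7,interpolation=cv2.INTER_CUBIC))
from c import *
for n,(o,h,g) in C.items():
    r,e,uv=rimfit(p,o,h,g,'oblong' in n); print(n,r.round(4),round(e,1))
u0,v0=np.int32(px(p,[.5,.42,.03]))-25; print(u0,v0)
E
```

```text
t 10.3 at [ 0.503  -0.0813  0.1971] -> (0.5104, -0.2263, 0.15, 173.5) rot [-0.   0.3 -0.8] shift [ -25.4 -142.9   47.2] op 0.603 F [-0.1  0.9  0.2]
large_canister [0.519  0.2521 0.    ] -91.3
small_canister [0.507 0.099 0.   ] -91.4
oblong_canister [ 0.4992  0.4177 -0.1278] -93.8
163 208
```

View pics/s4.png

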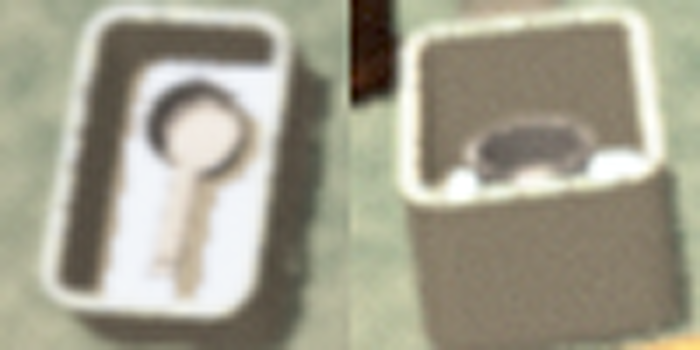

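The scoop lies flat inside the oblong canister, bowl at (198,127) of the crop and near the centre. Next is the oblong lid.

Scaled: -143 mm is -0.1788, 137 mm is 0.1713, -0.8 degrees is -0.0044.

Request:
send_rows:
  rows: "0 0 -0.0044 -0.0313 -0.1788 0.0375 0.2;0 0 -0.0044 -0.0313 -0.1788 0.0375 0.2;0 0 -0.0044 -0.0313 -0.1788 0.0375 0.2;0 0 -0.0044 -0.0313 -0.1788 0.1125 0.2;0 0 -0.0044 -0.0313 -0.1788 0.15 0.2;0 0 -0.0044 -0.0313 -0.1788 0.1675 0.2;0 0 -0.0044 -0.0313 -0.1788 0.1713 0.2;0 0 -0.0044 -0.0313 -0.1788 0.1713 0.2"

```text
time: 11.4
eef_pos: [0.5102, -0.2245, 0.0593]
tcp_rot: [0.056, 0.998, -0.001, 0.001]
contact_force: [-0.1, 1.3, -0.2]
opening: 0.601
finger_force: 0.0
```

Scaled: -140 mm is -0.175, -100 mm is -0.125.

Request:
send_rows:
  rows: "0 0 0 0 0 0 -1;0 0 0 0 0 0 -1;0 0 0 0 0 0 -1;0 0 0 0 0 0 -1;0 0 0 0 0 0 -1;0 0 0 0 0 -0.0375 -1;0 0 0 0 0 -0.125 -1;0 0 0 0 0 -0.175 -1"
  grip_force: 50

```text
time: 12.4
eef_pos: [0.5088, -0.2242, 0.199]
tcp_rot: [0.056, 0.998, 0.0, -0.0]
contact_force: [-0.0, -1.2, -1.4]
opening: 0.18
finger_force: 49.3
```

```bash
python3 go.py .499 .38 .22 172.7
```

```text
t 12.4 at [ 0.5088 -0.2242  0.199 ] -> (0.499, 0.38, 0.22, 172.7) rot [ 0.  -0.   0.8] shift [ 77.8 599.2 -20.9] op 0.18 F [-0.  -1.2 -1.4]
```

Scaled: 637 mm is 0.7963, 400 mm is 0.5, 0.8 degrees is 0.0044.

Request:
send_rows:
  rows: "0 0 0.0044 0.1188 0.5 0.0063 -1;0 0 0.0044 0.1188 0.5 0.0063 -1;0 0 0.0044 0.1188 0.5 0.0063 -1;0 0 0.0044 0.1188 0.5 0.0063 -1;0 0 0.0044 0.1188 0.5 0.0063 -1;0 0 0.0044 0.1188 0.5 0.0063 -1;0 0 0.0044 0.1188 0.5 0.0063 -1;0 0 0.0044 0.1025 0.7963 0.0113 -1"

```text
time: 13.4
eef_pos: [0.4688, 0.2462, 0.1906]
tcp_rot: [0.064, 0.998, -0.001, -0.001]
contact_force: [1.0, 0.4, -0.9]
opening: 0.177
finger_force: 49.4
```

```bash
python3 go.py .499 .418 .17 172.5
```

```text
t 13.4 at [0.4688 0.2462 0.1906] -> (0.499, 0.418, 0.17, 172.5) rot [-0.1 -0.1  0.2] shift [ -8.1 174.3  20.3] op 0.177 F [ 1.   0.4 -0.9]
```

Scaled: 174 mm is 0.2175, 20 mm is 0.025.

Request:
send_rows:
  rows: "0 0 0 -0.01 0.2175 0.025 -1;0 0 0 -0.01 0.2175 0.025 -1;0 0 0 -0.01 0.2175 0.025 -1;0 0 0 -0.01 0.2175 0.025 -1;0 0 0 -0.01 0.2175 0.025 -1;0 0 0 -0.01 0.2175 0.025 -1"

```text
time: 14.15
eef_pos: [0.5, 0.4158, 0.1715]
tcp_rot: [0.064, 0.998, -0.0, -0.0]
contact_force: [0.4, -0.6, -2.2]
opening: 0.181
finger_force: 49.6
```

```bash
cat > d.py <<'E'
# held lid seen by scene: python3 d.py lid canister
import sys
from c import *; from go import go
from scipy.spatial.transform import Rotation as R
L,Cn,fn=sys.argv[1:4]
s=ctrl.get_state(); q=snap('scene'); t=s['eef_pos']; m=R.from_quat(s['tcp_rot']).as_matrix(); psi=np.arctan2(m[1,0],m[0,0])
M[L]=(0,M[L][1][:1]) # plate only
r,e,v=fit(q,L,(t[0],t[1],psi),z0=t[2]-.0463); print('tcp',np.round(t,4),'psi',np.degrees(psi).round(2),'lid',r.round(4),round(e,3))
o,h,g=C[Cn]; rc,e2,uv=rimfit(q,o,h,g,'oblong' in Cn); print('can',rc.round(4),'lid-can',(r-rc)[:2].round(4))
cv2.imwrite('pics/'+fn,v)
E
python3 d.py oblong_lid oblong_canister h1.png
```

```text
tcp [0.5    0.4158 0.1715] psi 172.67 lid [0.4942 0.4182 3.0136] 0.131
can [ 0.4951  0.4178 -0.1093] lid-can [-0.0008  0.0004]
```

View pics/h1.png

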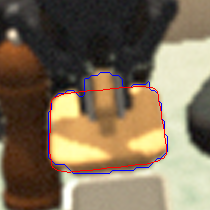

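The red outline follows the held plate well. The scene view reads x about 6 mm low for lid and canister alike, so the lid is aligned to within about 1 mm. Lowering it.

Scaled: 67 mm is 0.0838, 64 mm is 0.08.

Request:
send_rows:
  rows: "0 0 0 0 0.0013 0.0313 -1;0 0 0 0 0.0013 0.0563 -1;0 0 0 0 0.0013 0.0663 -1;0 0 0 0 0.0013 0.0738 -1;0 0 0 0 0.0013 0.08 -1;0 0 0 0 0.0013 0.0838 -1;0 0 0 0 0.0013 0.0838 -1;0 0 0 0 0.0013 0.0838 -1"

```text
time: 15.2
eef_pos: [0.5003, 0.4182, 0.105]
tcp_rot: [0.063, 0.998, 0.0, 0.0]
contact_force: [-0.3, -0.8, -0.6]
opening: 0.177
finger_force: 49.5
```

Scaled: 5 mm is 0.0063, 4 mm is 0.005.

Request:
send_rows:
  rows: "0 0 0 0 0 0.0025 -1;0 0 0 0 0 0.005 -1;0 0 0 0 0 0.0063 -1;0 0 0 0 0 0.0063 -1"

```text
time: 15.7
eef_pos: [0.5002, 0.4181, 0.1]
tcp_rot: [0.063, 0.998, -0.0, 0.0]
contact_force: [-2.2, -0.8, 1.7]
opening: 0.18
finger_force: 50.0
```

Contact has just started at the seated height. Releasing.

Scaled: -100 mm is -0.125, -80 mm is -0.1.

Request:
send_rows:
  rows: "0 0 0 0 0 0 0;0 0 0 0 0 0 0;0 0 0 0 0 0 0;0 0 0 0 0 0 0;0 0 0 0 0 -0.0375 0;0 0 0 0 0 -0.1 0;0 0 0 0 0 -0.125 0.2;0 0 0 0 0 -0.125 0.2"

```text
time: 16.7
eef_pos: [0.501, 0.4185, 0.2015]
tcp_rot: [0.063, 0.998, 0.001, 0.002]
contact_force: [-0.8, -0.4, -0.2]
opening: 0.6
finger_force: 0.0
```

```bash
python3 go.py .5112 -.0686 .2 180
```

```text
t 16.7 at [0.501  0.4185 0.2015] -> (0.5112, -0.0686, 0.2, 180.0) rot [ 0.1  0.2 -7.3] shift [ -71.7 -482.     0.5] op 0.6 F [-0.8 -0.4 -0.2]
```

Scaled: -482 mm is -0.6025, -72 mm is -0.09, -7 degrees is -0.0389.

Request:
send_rows:
  rows: "0 0 -0.0389 -0.09 -0.6025 0 0.2;0 0 -0.0389 -0.09 -0.6025 0 0.2;0 0 -0.0389 -0.09 -0.6025 0 0.2;0 0 -0.0389 -0.09 -0.6025 0 0.2;0 0 -0.0389 -0.09 -0.6025 0 0.2;0 0 -0.0389 -0.09 -0.6025 0 0.2;0 0 -0.0389 -0.09 -0.6025 0 0.2;0 0 -0.0389 -0.09 -0.6025 0 0.2"

```text
time: 17.7
eef_pos: [0.5091, -0.0711, 0.1969]
tcp_rot: [0.003, 1.0, 0.001, -0.002]
contact_force: [0.1, -0.7, -0.1]
opening: 0.6
finger_force: 0.0
```

```bash
python3 go.py .5112 -.0686 .06 180; python3 - <<'E'
from fit import *
p=snap('top')
q,e,a=fit(p,'oblong_lid',(.5,.418,-.128),True,z0=.054); print(q,e)
s=snap('scene'); u,v=np.int32(px(s,[.5,.42,.06])); b=s['color'][v-35:v+35,u-35:u+35,::-1]
cv2.imwrite('pics/o2.png',np.hstack([a,cv2.resize(b,a.shape[:2],interpolation=cv2.INTER_CUBIC)]))
E
```

```text
t 17.7 at [ 0.5091 -0.0711  0.1969] -> (0.5112, -0.0686, 0.06, 180.0) rot [ 0.1 -0.2 -0.3] shift [ -2.7   2.3 136.9] op 0.6 F [ 0.1 -0.7 -0.1]
[ 0.50066704  0.41935626 -0.10168049] 0.0661717114030078
```

View pics/o2.png

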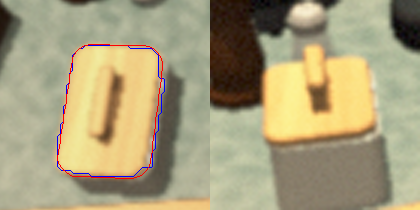

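The oblong lid is seated flat and centred, within about 2 mm by the top fit. The top camera also agrees with the arm's own pose. Next, the large lid.

Scaled: 137 mm is 0.1713, 125 mm is 0.1563.

Request:
send_rows:
  rows: "0 0 0 -0.0013 0.0013 0.075 0.2;0 0 0 -0.0013 0.0013 0.125 0.2;0 0 0 -0.0013 0.0013 0.1563 0.2;0 0 0 -0.0013 0.0013 0.1713 0.2;0 0 0 -0.0013 0.0013 0.1713 0.2;0 0 0 -0.0013 0.0013 0.1713 -1;0 0 0 -0.0013 0.0013 0.1713 -1;0 0 0 -0.0013 0.0013 0.1713 -1"

```text
time: 18.8
eef_pos: [0.5127, -0.0685, 0.0642]
tcp_rot: [0.002, 1.0, -0.0, 0.001]
contact_force: [-0.7, 1.1, 5.1]
opening: 0.295
finger_force: 49.3
```

Scaled: -140 mm is -0.175, -100 mm is -0.125.

Request:
send_rows:
  rows: "0 0 0 0 0 0 -1;0 0 0 0 0 0 -1;0 0 0 0 0 -0.0125 -1;0 0 0 0 0 -0.0625 -1;0 0 0 0 0 -0.125 -1;0 0 0 0 0 -0.175 -1;0 0 0 0 0 -0.175 -1;0 0 0 0 0 -0.175 -1"

```text
time: 19.8
eef_pos: [0.5107, -0.0679, 0.2011]
tcp_rot: [0.002, 1.0, 0.0, -0.001]
contact_force: [0.3, 0.1, -2.3]
opening: 0.292
finger_force: 49.4
```

```bash
python3 go.py .518 .2525 .2 180
```

```text
t 19.8 at [ 0.5107 -0.0679  0.2011] -> (0.518, 0.2525, 0.2, 180.0) rot [ 0.  -0.1 -0.3] shift [ -5.9 320.4   1.4] op 0.292 F [ 0.3  0.1 -2.3]
```

Scaled: 320 mm is 0.4, 15 mm is 0.0188.

Request:
send_rows:
  rows: "0 0 0 0.01 0.4 0 -1;0 0 0 0.01 0.4 0 -1;0 0 0 0.01 0.4 0 -1;0 0 0 0.01 0.4 0 -1;0 0 0 0.01 0.4 0 -1;0 0 0 -0.0075 0.4 0.0188 -1;0 0 0 -0.0075 0.4 0.0188 -1;0 0 0 -0.0075 0.4 0.0188 -1"

```text
time: 20.8
eef_pos: [0.5182, 0.2509, 0.1859]
tcp_rot: [0.003, 1.0, -0.001, -0.002]
contact_force: [0.8, -0.2, -1.3]
opening: 0.297
finger_force: 49.7
```

```bash
python3 d.py large_lid large_canister h2.png; python3 go.py .5175 .2525 .135 180
```

```text
tcp [0.5182 0.2509 0.1859] psi 179.69 lid [0.5153 0.2519 3.1363] 0.172
can [0.5147 0.2546 0.    ] lid-can [ 0.0006 -0.0026]
t 20.85 at [0.5186 0.2508 0.1866] -> (0.5175, 0.2525, 0.135, 180.0) rot [-0.  -0.1 -0.3] shift [ 1.   1.7 51.6] op 0.294 F [ 0.3 -0.3 -1.7]
```

View pics/h2.png

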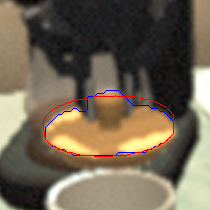

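Scaled: 56 mm is 0.07, 54 mm is 0.0675.

Request:
send_rows:
  rows: "0 0 0 0 0.0025 0.0313 -1;0 0 0 0 0.0025 0.05 -1;0 0 0 0 0.0025 0.0588 -1;0 0 0 0 0.0025 0.0638 -1;0 0 0 0 0.0025 0.0675 -1;0 0 0 0 0.0025 0.07 -1;0 0 0 0 0.0025 0.07 -1;0 0 0 0 0.0025 0.07 -1"

```text
time: 21.85
eef_pos: [0.5201, 0.2537, 0.1325]
tcp_rot: [0.002, 1.0, 0.0, 0.001]
contact_force: [1.7, -2.2, 2.3]
opening: 0.297
finger_force: 50.0
```

Scaled: 3 mm is 0.0038, 2 mm is 0.0025.

Request:
send_rows:
  rows: "0 0 0 0 0 0.0013 -1;0 0 0 0 0 0.0025 -1;0 0 0 0 0 0.0038 -1;0 0 0 0 0 0.0038 -1"

```text
time: 22.35
eef_pos: [0.5208, 0.2535, 0.1305]
tcp_rot: [0.002, 1.0, -0.0, 0.002]
contact_force: [2.9, -4.3, 7.0]
opening: 0.292
finger_force: 50.5
```

Scaled: -2 mm is -0.0025, -1 mm is -0.0013.

Request:
send_rows:
  rows: "0 0 0 -0.0013 -0.0025 0 -1;0 0 0 -0.0013 -0.0025 0 -1;0 0 0 -0.0013 -0.0025 0.0013 -1;0 0 0 -0.0013 -0.0025 0.0013 -1"

```text
time: 22.85
eef_pos: [0.5208, 0.2522, 0.1292]
tcp_rot: [0.002, 1.0, 0.0, 0.001]
contact_force: [1.1, -0.6, 9.0]
opening: 0.294
finger_force: 50.7
```

The sideways forces are gone and there is 9 N of vertical support at the seated height. Releasing.

Scaled: -100 mm is -0.125, -80 mm is -0.1.

Request:
send_rows:
  rows: "0 0 0 0 0 0 0;0 0 0 0 0 0 0;0 0 0 0 0 0 0;0 0 0 0 0 0 0;0 0 0 0 0 -0.0375 0;0 0 0 0 0 -0.1 0;0 0 0 0 0 -0.125 0.2;0 0 0 0 0 -0.125 0.2"

```text
time: 23.85
eef_pos: [0.5209, 0.252, 0.2292]
tcp_rot: [0.002, 1.0, 0.001, 0.002]
contact_force: [0.5, 0.1, 0.1]
opening: 0.601
finger_force: 0.0
```

```bash
python3 go.py .6461 -.228 .21 180
```

```text
t 23.85 at [0.5209 0.252  0.2292] -> (0.6461, -0.228, 0.21, 180.0) rot [ 0.1  0.2 -0.3] shift [-127.3 -479.4   19.1] op 0.601 F [0.5 0.1 0.1]
```

Scaled: -479 mm is -0.5988, -127 mm is -0.1588.

Request:
send_rows:
  rows: "0 0 0 0.025 -0.325 0 0.2;0 0 0 0.025 -0.325 0 0.2;0 0 0 0.025 -0.325 0 0.2;0 0 0 0.025 -0.325 0 0.2;0 0 0 0.025 -0.325 0 0.2;0 0 0 -0.1588 -0.5988 0.0238 0.2;0 0 0 -0.1588 -0.5988 0.0238 0.2;0 0 0 -0.1588 -0.5988 0.0238 0.2"

```text
time: 24.85
eef_pos: [0.6028, -0.1642, 0.2116]
tcp_rot: [0.002, 1.0, 0.001, -0.001]
contact_force: [0.4, 1.8, 0.1]
opening: 0.598
finger_force: 0.0
```

```bash
python3 go.py .6461 -.228 .19 180; python3 - <<'E'
from fit import *
p=snap('top')
q,e,a=fit(p,'large_lid',(.518,.2525,0),False,z0=.078); print(q,e)
s=snap('scene'); u,v=np.int32(px(s,[.5,.25,.07])); b=s['color'][v-35:v+35,u-35:u+35,::-1]
cv2.imwrite('pics/o3.png',np.hstack([a,cv2.resize(b,a.shape[:2],interpolation=cv2.INTER_CUBIC)]))
E
```

```text
t 24.85 at [ 0.6028 -0.1642  0.2116] -> (0.6461, -0.228, 0.19, 180.0) rot [ 0.1 -0.2 -0.2] shift [-43.6 -63.7  21.3] op 0.598 F [0.4 1.8 0.1]
[0.51971775 0.25422616 0.        ] 0.049493142516398324
```

View pics/o3.png

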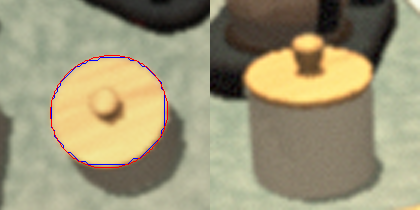

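The large lid is flat and fully home on its canister. Next, the small lid.

Scaled: -64 mm is -0.08, -44 mm is -0.055.

Request:
send_rows:
  rows: "0 0 0 -0.055 -0.08 0.0263 0.2;0 0 0 -0.055 -0.08 0.0263 0.2;0 0 0 -0.055 -0.08 0.0263 0.2;0 0 0 -0.055 -0.08 0.0263 0.2"

```text
time: 25.45
eef_pos: [0.6458, -0.2264, 0.1932]
tcp_rot: [0.002, 1.0, 0.0, -0.0]
contact_force: [-0.4, 0.0, 0.4]
opening: 0.603
finger_force: 0.0
```

```bash
python3 go.py .6461 -.228 .062 180
```

```text
t 25.45 at [ 0.6458 -0.2264  0.1932] -> (0.6461, -0.228, 0.062, 180.0) rot [ 0.  -0.  -0.2] shift [ -0.4  -1.7 131.2] op 0.603 F [-0.4  0.   0.4]
```

Scaled: 130 mm is 0.1625, 125 mm is 0.1563.

Request:
send_rows:
  rows: "0 0 0 0 -0.0025 0.075 0.2;0 0 0 0 -0.0025 0.125 0.2;0 0 0 0 -0.0025 0.1563 0.2;0 0 0 0 -0.0025 0.1625 0.2;0 0 0 0 -0.0025 0.1625 0.2;0 0 0 0 -0.0025 0.1625 -1;0 0 0 0 -0.0025 0.1625 -1;0 0 0 0 -0.0025 0.1625 -1"

```text
time: 26.45
eef_pos: [0.6474, -0.2304, 0.0656]
tcp_rot: [0.002, 1.0, -0.001, 0.001]
contact_force: [-1.2, 2.1, 6.0]
opening: 0.298
finger_force: 49.0
```

Request:
send_rows:
  rows: "0 0 0 0 0 0 -1;0 0 0 0 0 0 -1;0 0 0 0 0 0 -1"

```text
time: 26.82
eef_pos: [0.6474, -0.2304, 0.0656]
tcp_rot: [0.002, 1.0, -0.001, 0.001]
contact_force: [-1.1, 1.9, 6.5]
opening: 0.298
finger_force: 49.0
```

Request:
send_rows:
  rows: "0 0 0 0 0 -0.0375 -1;0 0 0 0 0 -0.1 -1;0 0 0 0 0 -0.1375 -1;0 0 0 0 0 -0.1375 -1;0 0 0 0.1625 0.1875 -0.1375 -1;0 0 0 0.1625 0.1875 -0.1375 -1;0 0 0 0.1625 0.1875 -0.1375 -1;0 0 0 0.1625 0.1875 -0.1375 -1"

```text
time: 27.82
eef_pos: [0.5124, -0.0763, 0.1692]
tcp_rot: [0.001, 1.0, 0.001, -0.004]
contact_force: [-0.3, -0.0, -1.0]
opening: 0.297
finger_force: 49.5
```

```bash
python3 go.py .507 .099 .17 180
```

```text
t 27.82 at [ 0.5124 -0.0763  0.1692] -> (0.507, 0.099, 0.17, 180.0) rot [ 0.2 -0.4 -0.1] shift [  5.8 175.3  -0.3] op 0.297 F [-0.3 -0.  -1. ]
```

Scaled: 175 mm is 0.2188, 5 mm is 0.0063.

Request:
send_rows:
  rows: "0 0 0 0.0063 0.2188 0 -1;0 0 0 0.0063 0.2188 0 -1;0 0 0 0.0063 0.2188 0 -1;0 0 0 0.0063 0.2188 0 -1;0 0 0 0.0063 0.2188 0 -1;0 0 0 0.0063 0.2188 0 -1"

```text
time: 28.58
eef_pos: [0.5129, 0.0942, 0.1726]
tcp_rot: [0.003, 1.0, -0.0, -0.0]
contact_force: [-0.2, -0.3, -0.9]
opening: 0.295
finger_force: 49.8
```

```bash
python3 d.py small_lid small_canister h3.png; python3 go.py .508 .099 .12 180
```

```text
tcp [0.5129 0.0942 0.1726] psi 179.63 lid [0.4928 0.1009 3.1352] 0.302
can [0.5496 0.1039 0.    ] lid-can [-0.0568 -0.0029]
t 28.62 at [0.5129 0.0942 0.1727] -> (0.508, 0.099, 0.12, 180.0) rot [-0.  -0.  -0.4] shift [ 4.9  4.8 52.7] op 0.294 F [-0.2  0.1 -1.1]
```

The scene fit is confused here because the lid hides the rim. The top-camera estimate worked well for the other lids, so I'll use it and watch the forces.

Scaled: 50 mm is 0.0625, 48 mm is 0.06.

Request:
send_rows:
  rows: "0 0 0 0.0063 0.0063 0.0188 -1;0 0 0 0.0063 0.0063 0.0313 -1;0 0 0 0.0063 0.0063 0.0438 -1;0 0 0 0.0063 0.0063 0.0525 -1;0 0 0 0.0063 0.0063 0.06 -1;0 0 0 0.0063 0.0063 0.0625 -1;0 0 0 0.0063 0.0063 0.0625 -1;0 0 0 0.0063 0.0063 0.0625 -1"

```text
time: 29.62
eef_pos: [0.508, 0.1006, 0.1235]
tcp_rot: [0.002, 1.0, 0.0, 0.0]
contact_force: [-0.6, -0.4, -1.4]
opening: 0.298
finger_force: 49.8
```

Scaled: 8 mm is 0.01, 6 mm is 0.0075.

Request:
send_rows:
  rows: "0 0 0 0 -0.0013 0.0025 -1;0 0 0 0 -0.0013 0.005 -1;0 0 0 0 -0.0013 0.0075 -1;0 0 0 0 -0.0013 0.01 -1;0 0 0 0 -0.0013 0.01 -1;0 0 0 0 -0.0013 0.01 -1"

```text
time: 30.38
eef_pos: [0.5078, 0.0996, 0.1156]
tcp_rot: [0.002, 1.0, 0.0, 0.0]
contact_force: [-1.6, 1.7, 3.7]
opening: 0.298
finger_force: 50.2
```

Contact is light and at the expected seated height (0.1156). Releasing and moving back toward the free side.

Scaled: -110 mm is -0.1375, -80 mm is -0.1.

Request:
send_rows:
  rows: "0 0 0 0 0 0 0;0 0 0 0 0 0 0;0 0 0 0 0 0 0;0 0 0 0 0 0 0;0 0 0 0 0 -0.0375 0;0 0 0 0 0 -0.1 0;0 0 0 0 0 -0.1375 0;0 0 0 0 0 -0.1375 0"

```text
time: 31.38
eef_pos: [0.5094, 0.0996, 0.2283]
tcp_rot: [0.002, 1.0, 0.0, 0.003]
contact_force: [0.5, -0.4, -0.0]
opening: 0.5
finger_force: 0.0
```

Scaled: -310 mm is -0.3875.

Request:
send_rows:
  rows: "0 0 0 0 -0.3875 0 0;0 0 0 0 -0.3875 0 0;0 0 0 0 -0.3875 0 0;0 0 0 0 -0.3875 0 0;0 0 0 0 -0.3875 0 0;0 0 0 0 -0.3875 0 0;0 0 0 0 -0.3875 0 0"

```text
time: 32.25
eef_pos: [0.5055, -0.2099, 0.2232]
tcp_rot: [0.003, 1.0, 0.001, -0.001]
contact_force: [1.3, -0.2, -0.6]
opening: 0.498
finger_force: 0.0
```

```bash
python3 - <<'E'
from fit import *
p=snap('top')
for n,g,z in(('small_lid',(.507,.099,0),.063),('large_lid',(.518,.253,0),.078),('oblong_lid',(.5,.418,-.128),.054)):
    q,e,a=fit(p,n,g,'ob' in n,z0=z); print(n,q,e)
    if n=='small_lid': A=a
s=snap('scene'); u,v=np.int32(px(s,[.5,.25,.07])); b=s['color'][v-50:v+50,u-95:u+95,::-1]
b=cv2.resize(b,(399,210),interpolation=cv2.INTER_CUBIC)
cv2.imwrite('pics/o4.png',np.hstack([A,b]))
E
```

```text
small_lid [0.50823923 0.10079482 0.        ] 0.06737383477981355
large_lid [0.51937225 0.25449157 0.        ] 0.040337623091752206
oblong_lid [ 0.50085365  0.41959508 -0.10551   ] 0.06465027802165642
```

View pics/o4.png

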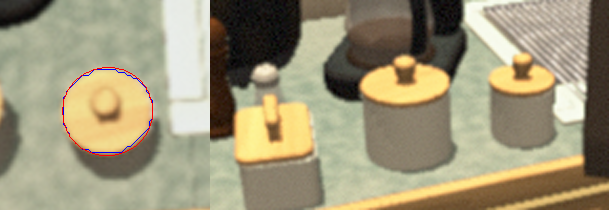

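All three lids sit level and centred on their canisters, at about (272,130), (405,85) and (522,78) in the picture. Handing in.

```bash
python3 -c "from plant import ctrl; print(ctrl.sign_off())"
```

```text
the job is handed in; nothing more can be done
None
```

I handed the job in at about 32 s: the scoop is inside the oblong canister, and all three lids looked level and fully seated on their own canisters in the final pictures; the sign-off gave no verdict.

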